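Put three mixed-up ornaments back on their own display stands

ROBOT

A 7-joint arm with a two-finger parallel gripper is mounted at the origin on the work surface. World frame = base frame: x ahead of the robot, y to its left, z up, the work surface at z = 0. Lengths are in m, angles in rad, forces in N, time in s.
With the tool pointing down it reaches from about 0.35 to 0.775 m from the base axis. Payload 3.1 kg.
Tool frame: the origin (TCP) lies on the centre line of the jaws, within the pads' length; the fingertips stand tip_extent ahead of it and the grasp point (between the pads) lies 11 mm behind it (tip_extent is the distance from the TCP to the fingertips, in m); z points along the fingers, y is the line along which they close (so a half turn about z gives the same grasp; the last joint's range is limited). The gripper opens to 85 mm and grips with 20 to 120 N. Pads are 22 mm wide; open, the fingers measure 114 mm over their backs; the gripper's body (76 mm by 85 mm) begins 54 mm behind the grasp point. The pads swing forward as they close: fully open they stand 13 mm farther back than shut.
Start: joints at [-1.145, 0.311, 0.014, 1.512, -0.004, 1.319, -0.027], TCP at [0.248, 0.491, 0.239] pointing down, gripper open.
Joint ranges: [-2.7, 2.7], [-0.3, 1.91], [-1.27, 1.3], [0.12, 2.57], [-1.44, 4.58], [0.2, 2.03], [-3.05, 3.05]. Speed limits (rad/s): [2.79, 2.79, 3.14, 3.14, 3.14, 3.14, 3.14].

INTERFACE

Orientations are given as a unit quaternion [w, x, y, z].
In Python, from bench import * gives the robot as it stands.
- The arm moves only by the tool move_arm, never from a script. Its arguments are lists of equal length, an entry for each row: "linear": the shift along the tool's x, y, z normalised to -1 to 1, where 1 is 0.1 m, a list of three; "angular": the turn, a rotation vector about the tool's x, y, z normalised to -1 to 1, where 1 is 1.5 rad, a list of three. A call has 1 to 5 rows; each row is the pose to reach, as a shift and turn from the pose commanded when the call began, along the tool's axes at that moment; what a row does not reach only later rows make up. A row lasts 1/12 s, in which the tool goes at most 41.7 mm and 7.16 degrees, less where a joint would pass 70% of its speed; a pose out of reach is approached as far as the arm can. A call with a number of a shift or a turn outside -1 to 1 is refused whole. A call with a gripper value outside its range is refused whole. "hand" is the gripper command: -1 is shut, 1 is fully open, values between are in proportion, set as the call begins (left out, the last holds). The fingers move at their own pace and stop on an object; "force" is the grip in N (left out, the last holds). Time passes only in rows, so rows that repeat a pose let the fingers close. It gives the time, the measured TCP pose, the force, the opening and the grip force at its end, in the units of the state.
- observe(): the state, without advancing time (a new reading comes with each control period).
- get_image(name): name is "scene" or "top"; returns a dict with "image" (480x640x3 uint8, red, green, blue), "range_z" (480x640 float32, m along the optical axis (not along the pixel's ray), 0 where there is no reading), "fx", "fy", "cx", "cy" (pixels), "k1" (the pictures are not rectified: a ray, as slopes to the right and down, at radius r is drawn at 1 + k1 r^2 times it, then the intrinsics apply), "R" (3x3) and "t" (3): a world point X has camera coordinates R X + t. Camera axes: x right, y down, z forward; pixel columns grow to the right and rows downward; lengths in m; the calibration is good to about 2 mm. A picture is of the moment at which its call begins.
- job_done(): hands the job in; it is judged then, once.
The state is a dict: "time": time; "joints": joint angles; "qd": joint speeds; "effort": joint torques, N m; "position": TCP position; "orientation": TCP orientation; "contact_force": force on the tool from outside, world axes, zero at the start; "torque": the same for the moment, N m; "finger_gap": finger opening in m; "finger_force": force on a finger pad.
Only numpy, scipy, OpenCV 4.12 (cv2) and the standard library are available. Lean on these libraries where they do the work, as an engineer would, in place of code of your own. Each camera call takes 0.05 s, during which the arm holds its last target. There are 200 camera calls.

TASK

On the shop's display table three ornaments have been put on each other's felt-topped stands. Put each one upright in the middle of its own stand: the brass candlestick on the blue felt, the white vase on the yellow felt and the red clock on the green felt; the empty grey stand is spare and may be used on the way. Set them down gently, without dropping or tipping them, and leave the radio, the cassettes and the glass bowl where they are.

Things in the scene. Friction and masses are not known exactly. Their poses are not given: they have to be found in the camera images.
- candlestick_center (a point): Brass candlestick, 130 mm high, 0.25 to 0.5 kg: round foot 76 mm across at the bottom (18 mm high), thin stem 18 mm across above it with a bead 30 mm across 45 to 61 mm above the underside, and a plain cylindrical candle cup 31 mm across from 102 mm to the top at 130 mm. The point lies on its axis, half-way up (65 mm above its underside); z up its axis. Round: its yaw means nothing.
- vase_center (a point): White ceramic bud vase with a blue band and a blue lip, 120 mm high, 0.2 to 0.4 kg: foot 60 mm across, belly 66 mm across at 45 mm above its underside, straight neck 34 mm across from 88 to 112 mm above the underside, lip 40 mm across from 112 to 120 mm. The point lies on its axis, half-way up (60 mm above its underside); z up its axis. Round: its yaw means nothing.
- clock_center (a point): Red box-shaped desk clock with a round white dial, upright, 88 mm high, 40 mm thick along its own x, 74 mm wide along its own y, 0.2 to 0.4 kg; the dial looks along its -x. The point is its centre, half-way up (44 mm above its underside); z up. It is gripped across the 40 mm thickness.
- stand_blue: Fixed display stand: dark wooden block 140 x 140 mm, 18 mm high, its top covered by a flat square of blue felt (122 mm). Origin: centre of its underside, so the felt's surface lies 18 mm above it; x and y run along its edges, z up. Cannot move. The candlestick's place.
- stand_green: Fixed display stand: dark wooden block 140 x 140 mm, 18 mm high, its top covered by a flat square of green felt (122 mm). Origin: centre of its underside, so the felt's surface lies 18 mm above it; x and y run along its edges, z up. Cannot move. The clock's place.
- stand_yellow: Fixed display stand: dark wooden block 140 x 140 mm, 18 mm high, its top covered by a flat square of yellow felt (122 mm). Origin: centre of its underside, so the felt's surface lies 18 mm above it; x and y run along its edges, z up. Cannot move. The vase's place.
- stand_grey: Fixed display stand: dark wooden block 140 x 140 mm, 18 mm high, its top covered by a flat square of grey felt (122 mm). Origin: centre of its underside, so the felt's surface lies 18 mm above it; x and y run along its edges, z up. Cannot move. The spare stand: nobody's place, empty at the start, free to be used on the way.
- radio: Bystander: small black radio with a grey top and a silver grille, 45 x 110 x 70 mm high (x, y, z), loose on the table. Origin: centre of its underside.
- cassettes: Bystander: pile of cassette cases, 110 x 72 x 66 mm high, loose on the table (one body). Origin: centre of its underside.
- bowl: Bystander: open green glass bowl, 110 mm across, 50 mm high, loose on the table. Origin: centre of its underside.
Things that resemble listed ones, but are neither listed nor needed, are in the scene too. Of the things shaped like the part that bears candlestick_center, the brass one is meant.

How it is judged:
By the outcome, as a careful person would: the job done as asked, in the order asked, and still so for the second after the job is handed in, with the robot touching nothing.
It also fails if it takes over 112 s, if anything falls off the work surface, if the arm or the gripper's body presses on something with over 40 N, if the wrist force passes 120 N, or if a joint passes its speed limit or range.

## Working session

There is one attempt and no reset: what is moved stays moved. The work goes in short steps, Python scripts to look and compute and a tool call to move; the robot and the scene stay as the last step left them, time stands still between calls to the robot, and variables do not carry over. Pictures are saved under pics/ and viewed, at most 14 in all, crops included, and the job is handed in when it is done.

Besides the shell and the picture viewer there is one more tool, called as name(argument=value, ...), one argument or row to a line, values as JSON. move_arm: Moves the arm, as the interface text tells. Scaled input: -1 to 1 covers 0.1 m each way for a shift and 1.5 rad each way for a turn. Its arguments: {"type":"object","properties":{"linear":{"type":"array"},"angular":{"type":"array"},"hand":{"type":"number"},"force":{"type":"number"}},"required":["linear","angular"]}

```bash
mkdir -p pics; ls; cat > h.py <<'E'
from bench import *
import numpy as np, cv2
def grab(n):
    d=get_image(n); return d
def save(d,name): cv2.imwrite('pics/'+name,d['image'][:,:,::-1])
def ray(d,u,v):
    x=cv2.undistortPoints(np.array([[[u,v]]],float),np.array([[d['fx'],0,d['cx']],[0,d['fy'],d['cy']],[0,0,1]]),np.array([d['k1'],0,0,0.]))[0,0] 
    R=np.array(d['R']);t=np.array(d['t'])
    return -R.T@t, R.T@np.array([x[0],x[1],1])
def onz(d,u,v,z):
    c,r=ray(d,u,v); return c+r*(z-c[2])/r[2]
def proj(d,X):
    p=np.array(d['R'])@np.array(X)+np.array(d['t']); x,y=p[:2]/p[2]; s=1+d['k1']*(x*x+y*y)
    return d['fx']*x*s+d['cx'], d['fy']*y*s+d['cy']
E
python3 - <<'E'
from h import *
o=observe(); print(o)
for n in('scene','top'):
    d=grab(n); save(d,n+'0.png'); print(n,d['fx'],d['k1'],-np.array(d['R']).T@np.array(d['t']),np.array(d['R'])[2], (d['range_z']>0).mean())
E
```

```text
pics
{'time': 0.0, 'joints': array([-1.14471172,  0.31173292,  0.01397322,  1.51306223, -0.00438252,
        1.31920954, -0.02722598]), 'qd': array([ 0.00182302, -0.00119455, -0.00076454,  0.00097549,  0.00031472,
        0.00017445, -0.0002236 ]), 'effort': array([-7.09034930e-05, -3.79912555e+01,  1.45961274e-01, -2.30587649e+01,
        1.21788145e-02,  1.36716716e-02,  2.17010000e-05]), 'position': array([0.24766265, 0.4902803 , 0.23821496]), 'orientation': array([-2.22906032e-04,  2.31729908e-01,  9.72779436e-01, -1.16972361e-03]), 'contact_force': array([-0.01605698,  0.11974701, -0.73369516]), 'torque': array([-0.01332115, -0.03538839,  0.01426327]), 'finger_force': 0.0, 'finger_gap': 0.0855462688605835}
scene 578.9781457669776 -0.14745396112000628 [ 1.07728631 -0.56170368  1.21574666] [-0.41720208  0.43457966 -0.79817476] 0.9959928385416666
top 554.8171691431019 -0.10334450567711397 [0.3191322  0.04076516 1.3919397 ] [ 0.11229563  0.02589557 -0.99333736] 0.996044921875
```

View pics/scene0.png

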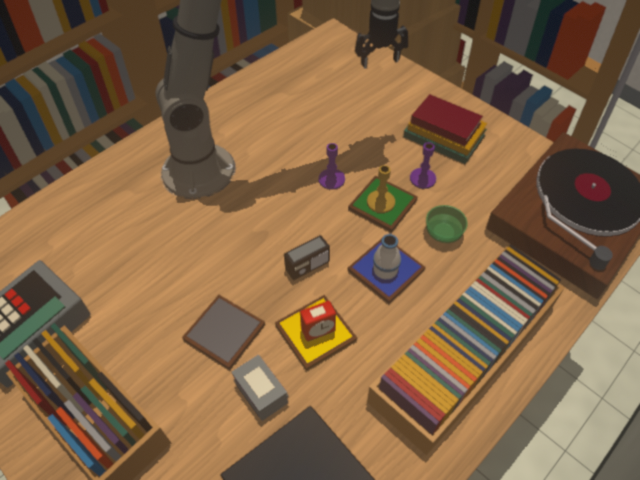

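View pics/top0.png

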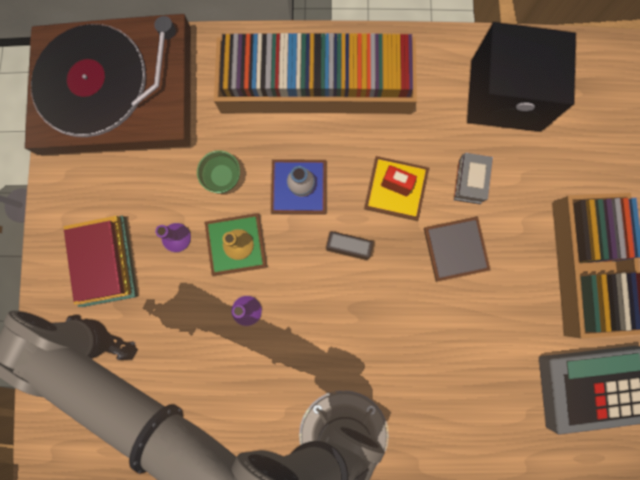

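```bash
cat > m.py <<'E'
from h import *
def cloud(d):
    h,w=d['range_z'].shape; uv=np.mgrid[0:w,0:h].T.reshape(-1,1,2).astype(float)
    K=np.array([[d['fx'],0,d['cx']],[0,d['fy'],d['cy']],[0,0,1]])
    x=cv2.undistortPoints(uv,K,np.array([d['k1'],0,0,0.])).reshape(h,w,2)
    z=d['range_z'].astype(float); P=np.dstack([x*z[...,None],z])-np.array(d['t'])
    return P@np.array(d['R'])
def big(m):
    n,l,s,c=cv2.connectedComponentsWithStats(m.astype(np.uint8)); i=1+np.argmax(s[1:,4]); return l==i
E
python3 - <<'E'
from m import *
import bench; print([n for n in dir(bench) if n[0]!='_'], getattr(bench,'tip_extent',None))
seed={'top':dict(blue=(280,205),green=(217,262),yellow=(378,207),grey=(457,250)),'scene':dict(blue=(365,270),green=(365,203),yellow=(295,335),grey=(225,330))}
for n in('top','scene'):
    d=grab(n); P=cloud(d); lab=cv2.cvtColor(d['image'],cv2.COLOR_RGB2LAB).astype(float)
    for k,(u,v) in seed[n].items():
        ref=lab[v-2:v+3,u-2:u+3].mean((0,1))
        S=P[v,u]
        # felt mask: similar colour and height near the felt
        D=np.hypot(P[...,0]-S[0],P[...,1]-S[1])
        m=(np.linalg.norm((lab-ref)*[.4,1,1],axis=2)<(22 if k!='grey' else 9))&(D<.2)
        m=big(m)
        c=cv2.findContours(m.astype(np.uint8),0,1)[0]; c=max(c,key=cv2.contourArea)
        pts=np.array([onz(d,*p[0],.018)[:2] for p in c],np.float32)
        r=cv2.minAreaRect(pts*1000); print(n,k,np.round(r[0],1),np.round(r[1],1),round(r[2],1),'feltz',np.median(P[...,2][m]).round(4))
        ctr=np.array(r[0])/1000
        O=(np.hypot(P[...,0]-ctr[0],P[...,1]-ctr[1])<.065)&(P[...,2]>.04)
        if O.sum()>20:
            zt=np.percentile(P[...,2][O],98); T=O&(P[...,2]>zt-.008)
            q=P[T]; rr=cv2.minAreaRect((q[:,:2]*1000).astype(np.float32)); print('   obj ztop',zt.round(4),'n',T.sum(),'mean',(q.mean(0)*1000).round(1),'rect',np.round(rr[0],1),np.round(rr[1],1),round(rr[2],1))
    im=cv2.cvtColor(d['image'],cv2.COLOR_RGB2BGR)
    a=im[140:280,190:500] if n=='top' else im[130:370,180:480]
    cv2.imwrite(f'pics/{n}_crop.png',cv2.resize(a,None,fx=2.5,fy=2.5,interpolation=cv2.INTER_CUBIC))
E
```

```text
['Unreachable', 'get_image', 'job_done', 'observe', 'tip_extent'] 0.008
top blue [617.5 121.3] [118.8 121.9] 0.5 feltz 0.0182
   obj ztop 0.1425 n 218 mean [619.2 113.9 138.9] rect [619.2 113.9] [37.5 38.6] 31.8
top green [468.8 277.9] [121.9 122.1] 9.6 feltz 0.0178
   obj ztop 0.1524 n 139 mean [466.5 267.8 148.2] rect [466.7 268.2] [28.7 28.9] 33.5
top yellow [ 616.2 -127.7] [125.6 126. ] 77.9 feltz 0.0183
   obj ztop 0.1115 n 402 mean [ 621.3 -125.   106.9] rect [ 621.5 -124.5] [73.7 39.9] 68.2
top grey [ 462.8 -278. ] [122.1 122.1] 12.4 feltz 0.0178
scene blue [616.7 121.3] [122.4 122.6] 89.9 feltz 0.0182
   obj ztop 0.1417 n 190 mean [621.6 111.  138.6] rect [620.3 112.3] [39.6 40.3] 80.2
scene green [467.7 277.8] [123.9 124. ] 9.6 feltz 0.0186
   obj ztop 0.1521 n 94 mean [469.  267.2 149. ] rect [468.5 268.1] [29.6 34. ] 63.2
scene yellow [ 615.1 -127.5] [121.7 121.1] 77.7 feltz 0.0191
   obj ztop 0.111 n 476 mean [ 622.8 -128.1  107.1] rect [ 622.6 -127.2] [73.3 40.2] 65.2
scene grey [ 462.1 -278.3] [122.3 122.4] 12.2 feltz 0.0189
```

View pics/top_crop.png

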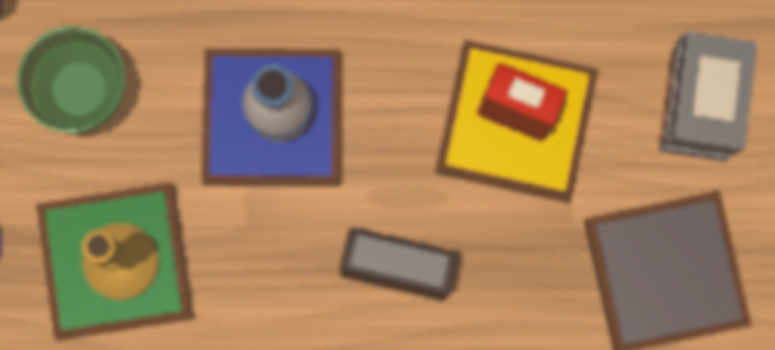

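View pics/scene_crop.png

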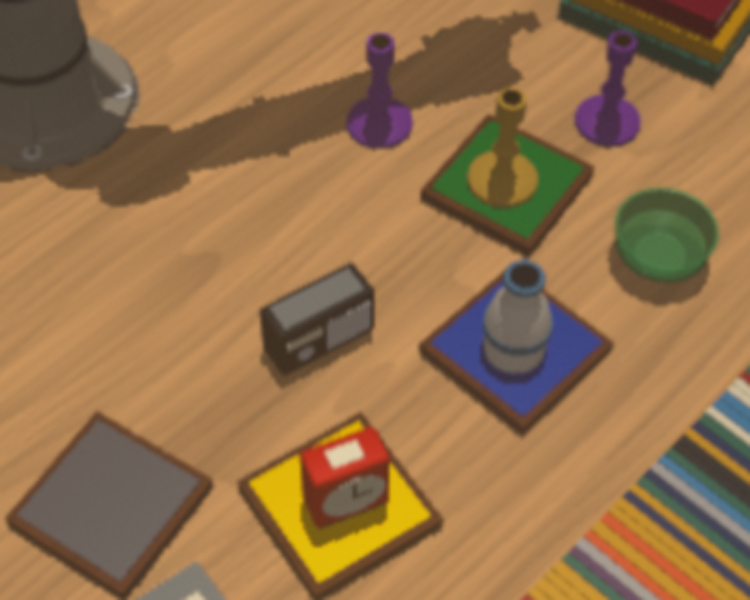

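The scene shows the brass candlestick on green (top px 237,242), with two purple look-alikes at (175,237) and (247,310). The grey-white vase is on blue (301,180), and the red clock is on yellow (399,180). The close crop confirms the brass one.

Plan: candlestick → grey, clock → green, vase → yellow, candlestick → blue.

move_arm(
  linear=[
    [-0.2,-0.067,0],
    [-0.4,-0.133,0],
    [-0.6,-0.2,0],
    [-0.8,-0.267,0],
    [-0.987,-0.333,0],
  ],
  angular=[
    [0,0,0],
    [0,0,0],
    [0,0,0],
    [0,0,0],
    [0,0,0],
  ],
  hand=1,
  force=50,
)

```text
time: 0.62
position: [0.3218, 0.4156, 0.2391]
orientation: [0.0, 0.232, 0.973, -0.0]
contact_force: [-0.2, -0.3, 0.0]
finger_gap: 0.0855
finger_force: 0.0
```

move_arm(
  linear=[
    [-0.2,-0.067,0],
    [-0.4,-0.133,0],
    [-0.6,-0.2,0],
    [-0.8,-0.267,0],
    [-0.987,-0.333,0],
  ],
  angular=[
    [0,0,0],
    [0,0,0],
    [0,0,0],
    [0,0,0],
    [0,0,0],
  ],
)

```text
time: 1.03
position: [0.3949, 0.3414, 0.2391]
orientation: [-0.0, 0.232, 0.973, -0.0]
contact_force: [-0.2, -0.1, -0.6]
finger_gap: 0.0854
finger_force: 0.0
```

move_arm(
  linear=[
    [-0.2,-0.067,0],
    [-0.4,-0.133,0],
    [-0.6,-0.2,0],
    [-0.8,-0.267,0],
    [-0.987,-0.333,0],
  ],
  angular=[
    [0,0,0],
    [0,0,0],
    [0,0,0],
    [0,0,0],
    [0,0,0],
  ],
)

```text
time: 1.45
position: [0.4679, 0.2672, 0.2391]
orientation: [-0.0, 0.232, 0.973, -0.0]
contact_force: [-0.2, 0.5, 0.8]
finger_gap: 0.0852
finger_force: 0.0
```

```bash
cat > p.py <<'E'
from h import *
import sys
from scipy.spatial.transform import Rotation as Ro
# p.py x y z [yaw of tool y, deg]: shift in tool axes (units of 0.1 m) and turn about tool axes (units of 1.5 rad)
a=list(map(float,sys.argv[1:])); o=observe(); w,x,y,z=o['orientation']; R=Ro.from_quat([x,y,z,w]); M=R.as_matrix()
yaw=np.degrees(np.arctan2(M[1,1],M[0,1])); print('t',round(o['time'],2),'pos',(o['position']*1e3).round(1),'yaw',yaw.round(2),'tilt',np.degrees(M[:2,2]).round(2),'gap',round(o['finger_gap'],4),'ff',round(o['finger_force'],1),'F',o['contact_force'].round(1),'j7',o['joints'][6].round(2))
if len(a)>=3:
    print('lin',((M.T@(np.array(a[:3])-o['position']))*10).round(3))
    t=np.radians(a[3] if len(a)>3 else yaw); yy=np.array([np.cos(t),np.sin(t),0]); zz=np.array([0,0,-1.]); T=np.column_stack([np.cross(yy,zz),yy,zz])
    print('ang',((R.inv()*Ro.from_matrix(T)).as_rotvec()/1.5).round(3))
E
python3 p.py .4673 .2678 .126
```

```text
t 1.45 pos [467.9 267.2 239.1] yaw 63.18 tilt [-0.01 -0.02] gap 0.0852 ff 0.0 F [-0.2  0.5  0.8] j7 0.6
lin [0.008 0.004 1.131]
ang [-0. -0. -0.]
```

move_arm(
  linear=[
    [0,0,0.2],
    [0,0,0.4],
    [0,0,0.6],
    [0,0,0.75],
    [0,0,0.85],
  ],
  angular=[
    [0,0,0],
    [0,0,0],
    [0,0,0],
    [0,0,0],
    [0,0,0],
  ],
)

```text
time: 1.87
position: [0.4661, 0.2676, 0.1522]
orientation: [-0.001, 0.232, 0.973, -0.001]
contact_force: [0.4, -0.6, -0.3]
finger_gap: 0.0854
finger_force: 0.0
```

move_arm(
  linear=[
    [0,0,0.1],
    [0,0,0.2],
    [0,0,0.28],
    [0,0,0.28],
    [0,0,0.28],
  ],
  angular=[
    [0,0,0],
    [0,0,0],
    [0,0,0],
    [0,0,0],
    [0,0,0],
  ],
)

```text
time: 2.28
position: [0.4672, 0.2683, 0.1262]
orientation: [-0.0, 0.232, 0.973, -0.0]
contact_force: [0.3, 0.8, -0.0]
finger_gap: 0.0854
finger_force: 0.0
```

move_arm(
  linear=[
    [0,0,0],
    [0,0,0],
    [0,0,0],
    [0,0,0],
    [0,0,0],
  ],
  angular=[
    [0,0,0],
    [0,0,0],
    [0,0,0],
    [0,0,0],
    [0,0,0],
  ],
  hand=-1,
  force=40,
)

```text
time: 2.7
position: [0.4675, 0.2683, 0.1269]
orientation: [0.0, 0.232, 0.973, 0.0]
contact_force: [-1.0, -0.2, 2.0]
finger_gap: 0.0296
finger_force: 39.9
```

move_arm(
  linear=[
    [0,0,0],
    [0,0,0],
    [0,0,0],
    [0,0,0],
    [0,0,0],
  ],
  angular=[
    [0,0,0],
    [0,0,0],
    [0,0,0],
    [0,0,0],
    [0,0,0],
  ],
)

```text
time: 3.12
position: [0.4675, 0.2683, 0.1269]
orientation: [0.0, 0.232, 0.973, 0.0]
contact_force: [-0.8, -1.5, 6.3]
finger_gap: 0.0303
finger_force: 40.0
```

```bash
python3 p.py .4673 .2678 .24; python3 - <<'E'
from h import *
d=grab('scene'); cv2.imwrite('pics/g1.png',cv2.resize(d['image'][80:260,280:520,::-1],None,fx=3,fy=3))
E
```

```text
t 3.12 pos [467.5 268.3 126.9] yaw 63.2 tilt [0.03 0.02] gap 0.0303 ff 40.0 F [-0.8 -1.5  6.3] j7 0.62
lin [-1.000e-03 -5.000e-03 -1.131e+00]
ang [ 0.  0. -0.]
```

View pics/g1.png

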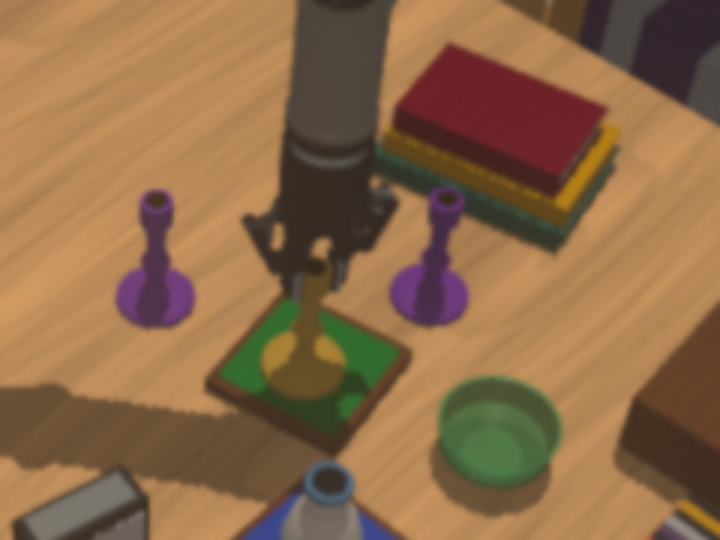

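move_arm(
  linear=[
    [0,0,-0.1],
    [0,0,-0.3],
    [0,0,-0.5],
    [0,0,-0.75],
    [0,0,-1],
  ],
  angular=[
    [0,0,0],
    [0,0,0],
    [0,0,0],
    [0,0,0],
    [0,0,0],
  ],
)

```text
time: 3.58
position: [0.4658, 0.2676, 0.2255]
orientation: [-0.002, 0.232, 0.973, -0.002]
contact_force: [-0.1, 0.2, -4.1]
finger_gap: 0.0296
finger_force: 40.4
```

move_arm(
  linear=[
    [0,0,-0.1],
    [-0.1,-0.2,-0.2],
    [-0.2,-0.45,-0.2],
    [-0.34,-0.7,-0.2],
    [-0.484,-0.98,-0.2],
  ],
  angular=[
    [0,0,0],
    [0,0,0],
    [0,0,0],
    [0,0,0],
    [0,0,0],
  ],
)

```text
time: 4.0
position: [0.4652, 0.1587, 0.2449]
orientation: [-0.001, 0.231, 0.973, -0.0]
contact_force: [1.2, -0.1, -4.4]
finger_gap: 0.0299
finger_force: 40.6
```

move_arm(
  linear=[
    [-0.097,-0.196,0],
    [-0.194,-0.392,0],
    [-0.29,-0.588,0],
    [-0.387,-0.784,0],
    [-0.484,-0.98,0],
  ],
  angular=[
    [0,0,0],
    [0,0,0],
    [0,0,0],
    [0,0,0],
    [0,0,0],
  ],
)

```text
time: 4.42
position: [0.4641, 0.0486, 0.2448]
orientation: [-0.001, 0.232, 0.973, -0.001]
contact_force: [0.1, 0.9, -4.0]
finger_gap: 0.0302
finger_force: 40.7
```

move_arm(
  linear=[
    [-0.097,-0.196,0],
    [-0.194,-0.392,0],
    [-0.29,-0.588,0],
    [-0.387,-0.784,0],
    [-0.484,-0.98,0],
  ],
  angular=[
    [0,0,0],
    [0,0,0],
    [0,0,0],
    [0,0,0],
    [0,0,0],
  ],
)

```text
time: 4.83
position: [0.4632, -0.0604, 0.2448]
orientation: [-0.001, 0.232, 0.973, -0.0]
contact_force: [0.3, 0.8, -4.8]
finger_gap: 0.03
finger_force: 40.7
```

move_arm(
  linear=[
    [-0.097,-0.196,0],
    [-0.194,-0.392,0],
    [-0.29,-0.588,0],
    [-0.387,-0.784,0],
    [-0.484,-0.98,0],
  ],
  angular=[
    [0,0,0],
    [0,0,0],
    [0,0,0],
    [0,0,0],
    [0,0,0],
  ],
)

```text
time: 5.25
position: [0.4623, -0.1694, 0.2448]
orientation: [-0.002, 0.232, 0.973, 0.0]
contact_force: [1.0, 0.5, -4.1]
finger_gap: 0.0297
finger_force: 40.7
```

move_arm(
  linear=[
    [-0.14,-0.28,0],
    [-0.27,-0.53,0],
    [-0.37,-0.75,0],
    [-0.45,-0.9,0],
    [-0.484,-0.98,0],
  ],
  angular=[
    [0,0,0],
    [0,0,0],
    [0,0,0],
    [0,0,0],
    [0,0,0],
  ],
)

```text
time: 5.67
position: [0.4607, -0.2812, 0.2448]
orientation: [-0.001, 0.234, 0.972, -0.001]
contact_force: [0.0, -0.3, -4.1]
finger_gap: 0.0294
finger_force: 40.7
```

```bash
python3 p.py .4625 -.2782 .127; python3 - <<'E'
from m import *
d=grab('scene'); P=cloud(d); o=observe(); t=o['position']
m=(abs(P[...,0]-t[0])<.07)&(abs(P[...,1]-t[1])<.07)&(P[...,2]>.03)&(P[...,2]<t[2]-.03)
q=P[m]; print(m.sum(),q[:,2].min(),q[:,2].max())
f=q[q[:,2]<np.percentile(q[:,2],1)+.022]; print(f.mean(0), t)
E
```

```text
t 5.67 pos [ 460.7 -281.2  244.8] yaw 62.95 tilt [-0.17 -0.08] gap 0.0294 ff 40.7 F [ 0.  -0.3 -4.1] j7 1.77
lin [-0.005  0.038  1.178]
ang [-0.002 -0.001 -0.   ]
932 0.1342815385512287 0.21455569594556106
[ 0.46853309 -0.28480306  0.14861805] [ 0.46048198 -0.28192831  0.24498596]
```

move_arm(
  linear=[
    [0,0,0.2],
    [0,0,0.4],
    [0,0,0.6],
    [0,0,0.8],
    [0,0,1],
  ],
  angular=[
    [0,0,0],
    [0,0,0],
    [0,0,0],
    [0,0,0],
    [0,0,0],
  ],
)

```text
time: 6.13
position: [0.4625, -0.2755, 0.1446]
orientation: [-0.001, 0.231, 0.973, 0.001]
contact_force: [0.5, 0.3, -4.3]
finger_gap: 0.0299
finger_force: 40.7
```

move_arm(
  linear=[
    [0,0,0.02],
    [0,0,0.05],
    [0,0,0.08],
    [0,0,0.08],
    [0,0,0.08],
  ],
  angular=[
    [0,0,0],
    [0,0,0],
    [0,0,0],
    [0,0,0],
    [0,0,0],
  ],
)

```text
time: 6.55
position: [0.4631, -0.2784, 0.1394]
orientation: [0.001, 0.232, 0.973, -0.0]
contact_force: [-0.3, -0.2, -4.7]
finger_gap: 0.0299
finger_force: 40.6
```

```bash
python3 p.py .4625 -.2782 .127
```

```text
t 6.55 pos [ 463.1 -278.4  139.4] yaw 63.22 tilt [ 0.11 -0.04] gap 0.0299 ff 40.6 F [-0.3 -0.2 -4.7] j7 1.82
lin [ 0.007 -0.001  0.124]
ang [ 0.     0.001 -0.   ]
```

move_arm(
  linear=[
    [0,0,0.04],
    [0,0,0.08],
    [0,0,0.1],
    [0,0,0.11],
    [0,0,0.11],
  ],
  angular=[
    [0,0,0],
    [0,0,0],
    [0,0,0],
    [0,0,0],
    [0,0,0],
  ],
)

```text
time: 6.97
position: [0.4622, -0.2782, 0.1272]
orientation: [-0.0, 0.232, 0.973, 0.0]
contact_force: [0.5, 0.8, -3.7]
finger_gap: 0.0294
finger_force: 40.8
```

move_arm(
  linear=[
    [0,0,0.005],
    [0,0,0.01],
    [0,0,0.01],
    [0,0,0.01],
    [0,0,0.01],
  ],
  angular=[
    [0,0,0],
    [0,0,0],
    [0,0,0],
    [0,0,0],
    [0,0,0],
  ],
)

```text
time: 7.38
position: [0.4625, -0.2784, 0.1269]
orientation: [0.0, 0.232, 0.973, -0.0]
contact_force: [-1.7, 0.7, 2.0]
finger_gap: 0.0297
finger_force: 41.3
```

move_arm(
  linear=[
    [0,0,0],
    [0,0,0],
    [0,0,0],
    [0,0,0],
    [0,0,0],
  ],
  angular=[
    [0,0,0],
    [0,0,0],
    [0,0,0],
    [0,0,0],
    [0,0,0],
  ],
  hand=1,
)

```text
time: 7.8
position: [0.4625, -0.2783, 0.1264]
orientation: [0.0, 0.232, 0.973, -0.0]
contact_force: [-1.1, 0.2, 0.4]
finger_gap: 0.0855
finger_force: 0.0
```

move_arm(
  linear=[
    [0,0,-0.1],
    [0,0,-0.3],
    [0,0,-0.5],
    [0,0,-0.75],
    [0,0,-1],
  ],
  angular=[
    [0,0,0],
    [0,0,0],
    [0,0,0],
    [0,0,0],
    [0,0,0],
  ],
)

```text
time: 8.22
position: [0.4621, -0.2782, 0.2279]
orientation: [-0.0, 0.232, 0.973, -0.0]
contact_force: [0.9, -0.5, -1.0]
finger_gap: 0.085
finger_force: 0.0
```

move_arm(
  linear=[
    [0,0,0],
    [0,0,0],
    [0,0,0],
    [0,0,0],
    [0,0,0],
  ],
  angular=[
    [0,0,0.083],
    [0,0,0.166],
    [0,0,0.25],
    [0,0,0.333],
    [0,0,0.4],
  ],
)

```text
time: 8.63
position: [0.4625, -0.2783, 0.2272]
orientation: [0.001, 0.511, 0.859, 0.0]
contact_force: [-0.6, -0.7, 0.2]
finger_gap: 0.0854
finger_force: 0.0
```

move_arm(
  linear=[
    [0,0,0],
    [0,0,0],
    [0,0,0],
    [0,0,0],
    [0,0,0],
  ],
  angular=[
    [0,0,0.083],
    [0,0,0.166],
    [0,0,0.25],
    [0,0,0.333],
    [0,0,0.4],
  ],
)

```text
time: 9.05
position: [0.4625, -0.2783, 0.2271]
orientation: [0.0, 0.742, 0.67, 0.0]
contact_force: [-0.5, -0.8, 0.1]
finger_gap: 0.0854
finger_force: 0.0
```

```bash
python3 p.py .622 -.126 .226 -23; python3 - <<'E'
from m import *
# clock yaw and centre from its top face (z .106), grey-stand candle check
for n in('top','scene'):
    d=grab(n); P=cloud(d); m=(np.hypot(P[...,0]-.622,P[...,1]+.126)<.06)&(P[...,2]>.098)&(P[...,2]<.116)
    q=P[m][:,:2]; c=q.mean(0); w,v=np.linalg.eigh(np.cov((q-c).T)); print(n,'clock',m.sum(),c.round(4),np.degrees(np.arctan2(*v[::-1,1]))%180)
    m=(np.hypot(P[...,0]-.4625,P[...,1]+.278)<.06)&(P[...,2]>.135)&(P[...,2]<.157)
    print('candle',m.sum(),P[m].mean(0).round(4))
E
```

```text
t 9.05 pos [ 462.5 -278.3  227.1] yaw -5.88 tilt [ 0.05 -0.02] gap 0.0854 ff 0.0 F [-0.5 -0.8  0.1] j7 0.65
lin [1.678 1.43  0.013]
ang [0.001 0.    0.199]
top clock 519 [ 0.6209 -0.1243] 68.23846125677089
candle 161 [ 0.461  -0.2757  0.1473]
scene clock 547 [ 0.624  -0.1281] 65.03092317030854
candle 175 [ 0.4654 -0.2799  0.1474]
```

move_arm(
  linear=[
    [0.16,0.14,0],
    [0.33,0.28,0],
    [0.5,0.43,0],
    [0.67,0.57,0],
    [0.84,0.715,0],
  ],
  angular=[
    [0,0,0],
    [0,0,0],
    [0,0,0],
    [0,0,0],
    [0,0,0],
  ],
)

```text
time: 9.57
position: [0.5424, -0.2007, 0.2269]
orientation: [0.0, 0.74, 0.673, 0.0]
contact_force: [0.5, -0.3, -0.2]
finger_gap: 0.0855
finger_force: 0.0
```

move_arm(
  linear=[
    [0.16,0.14,0],
    [0.33,0.28,0],
    [0.5,0.43,0],
    [0.67,0.57,0],
    [0.84,0.715,0],
  ],
  angular=[
    [0,0,0.04],
    [0,0,0.08],
    [0,0,0.12],
    [0,0,0.16],
    [0,0,0.204],
  ],
)

```text
time: 9.98
position: [0.6217, -0.1239, 0.2268]
orientation: [0.0, 0.834, 0.551, 0.0]
contact_force: [0.2, 1.1, 0.1]
finger_gap: 0.0856
finger_force: 0.0
```

move_arm(
  linear=[
    [0,0,0.2],
    [0,0,0.4],
    [0,0,0.6],
    [0,0,0.7],
    [0,0,0.7],
  ],
  angular=[
    [0,0,0],
    [0,0,0],
    [0,0,0],
    [0,0,0],
    [0,0,0],
  ],
)

```text
time: 10.4
position: [0.6193, -0.1238, 0.1537]
orientation: [-0.002, 0.834, 0.552, -0.002]
contact_force: [0.1, 0.2, -0.3]
finger_gap: 0.0854
finger_force: 0.0
```

```bash
python3 p.py .6222 -.1262 .060 -23.4
```

```text
t 10.4 pos [ 619.3 -123.8  153.7] yaw -22.98 tilt [-0.3   0.09] gap 0.0854 ff 0.0 F [ 0.1  0.2 -0.3] j7 0.1
lin [-0.01   0.041  0.937]
ang [-0.004  0.     0.005]
```

move_arm(
  linear=[
    [0,0,0.2],
    [0,0,0.4],
    [0,0,0.6],
    [0,0,0.8],
    [0,0,0.95],
  ],
  angular=[
    [0,0,0],
    [0,0,0],
    [0,0,0],
    [0,0,0],
    [0,0,0],
  ],
)

```text
time: 10.82
position: [0.6214, -0.1249, 0.0614]
orientation: [0.0, 0.834, 0.552, 0.0]
contact_force: [-0.0, -0.2, -0.5]
finger_gap: 0.0857
finger_force: 0.0
```

move_arm(
  linear=[
    [0,0,0],
    [0,0,0],
    [0,0,0],
    [0,0,0],
    [0,0,0],
  ],
  angular=[
    [0,0,0],
    [0,0,0],
    [0,0,0],
    [0,0,0],
    [0,0,0],
  ],
)

```text
time: 11.23
position: [0.6221, -0.1253, 0.0631]
orientation: [0.001, 0.834, 0.551, 0.001]
contact_force: [-0.0, 0.5, -0.5]
finger_gap: 0.0855
finger_force: 0.0
```

```bash
python3 p.py .6222 -.1262 .060 -23.4
```

```text
t 11.23 pos [ 622.1 -125.3   63.1] yaw -23.07 tilt [ 0.17 -0.03] gap 0.0855 ff 0.0 F [-0.   0.5 -0.5] j7 0.14
lin [-0.008  0.005  0.031]
ang [ 0.002 -0.     0.004]
```

move_arm(
  linear=[
    [0,0,0],
    [0,0,0],
    [0,0,0],
    [0,0,0],
    [0,0,0],
  ],
  angular=[
    [0,0,0],
    [0,0,0],
    [0,0,0],
    [0,0,0],
    [0,0,0],
  ],
  hand=-1,
  force=40,
)

```text
time: 11.65
position: [0.6212, -0.1249, 0.0616]
orientation: [0.0, 0.834, 0.551, 0.0]
contact_force: [-0.0, -0.4, 1.3]
finger_gap: 0.0395
finger_force: 38.5
```

move_arm(
  linear=[
    [0,0,0],
    [0,0,0],
    [0,0,0],
    [0,0,0],
    [0,0,0],
  ],
  angular=[
    [0,0,0],
    [0,0,0],
    [0,0,0],
    [0,0,0],
    [0,0,0],
  ],
)

```text
time: 12.07
position: [0.6212, -0.1249, 0.0616]
orientation: [0.0, 0.834, 0.551, 0.0]
contact_force: [1.0, 0.7, 3.3]
finger_gap: 0.0398
finger_force: 38.6
```

```bash
python3 p.py .6222 -.1262 .210
```

```text
t 12.07 pos [ 621.2 -124.9   61.6] yaw -23.08 tilt [ 0.04 -0.01] gap 0.0398 ff 38.6 F [1.  0.7 3.3] j7 0.14
lin [-0.008  0.015 -1.484]
ang [ 0. -0.  0.]
```

move_arm(
  linear=[
    [0,0,-0.1],
    [0,0,-0.3],
    [0,0,-0.5],
    [0,0,-0.75],
    [0,0,-1],
  ],
  angular=[
    [0,0,0],
    [0,0,0],
    [0,0,0],
    [0,0,0],
    [0,0,0],
  ],
)

```text
time: 12.48
position: [0.6195, -0.1245, 0.1612]
orientation: [-0.001, 0.834, 0.551, -0.001]
contact_force: [0.1, -0.0, -3.4]
finger_gap: 0.0396
finger_force: 38.3
```

move_arm(
  linear=[
    [0,0,-0.2],
    [0,0,-0.35],
    [0,0,-0.45],
    [0,0,-0.45],
    [0,0,-0.45],
  ],
  angular=[
    [0,0,0],
    [0,0,0],
    [0,0,0],
    [0,0,0],
    [0,0,0],
  ],
)

```text
time: 12.9
position: [0.6205, -0.1248, 0.2058]
orientation: [-0.0, 0.834, 0.551, -0.0]
contact_force: [-0.2, -0.2, -3.1]
finger_gap: 0.0399
finger_force: 38.3
```

move_arm(
  linear=[
    [0.12,-0.12,0],
    [0.27,-0.26,0],
    [0.43,-0.41,0],
    [0.6,-0.58,0],
    [0.777,-0.747,0],
  ],
  angular=[
    [0,0,0],
    [0,0,0],
    [0,0,0],
    [0,0,0],
    [0,0,0],
  ],
)

```text
time: 13.32
position: [0.5808, -0.0232, 0.2041]
orientation: [-0.001, 0.835, 0.551, -0.002]
contact_force: [0.3, 0.2, -2.8]
finger_gap: 0.0397
finger_force: 38.5
```

move_arm(
  linear=[
    [0.155,-0.15,0],
    [0.31,-0.3,0],
    [0.465,-0.45,0],
    [0.62,-0.6,0],
    [0.777,-0.747,0],
  ],
  angular=[
    [0,0,0],
    [0,0,0],
    [0,0,0],
    [0,0,0],
    [0,0,0],
  ],
)

```text
time: 13.73
position: [0.5424, 0.0777, 0.2043]
orientation: [-0.001, 0.834, 0.551, -0.002]
contact_force: [0.4, 0.1, -2.5]
finger_gap: 0.0394
finger_force: 38.5
```

move_arm(
  linear=[
    [0.155,-0.15,0],
    [0.31,-0.3,0],
    [0.465,-0.45,0],
    [0.62,-0.6,0],
    [0.777,-0.747,0],
  ],
  angular=[
    [0,0,0],
    [0,0,0],
    [0,0,0],
    [0,0,0],
    [0,0,0],
  ],
)

```text
time: 14.15
position: [0.5042, 0.1782, 0.2044]
orientation: [-0.0, 0.834, 0.551, -0.002]
contact_force: [0.3, 1.5, -3.1]
finger_gap: 0.0395
finger_force: 38.5
```

move_arm(
  linear=[
    [0.155,-0.15,0],
    [0.31,-0.3,0],
    [0.465,-0.45,0],
    [0.62,-0.6,0],
    [0.777,-0.747,0],
  ],
  angular=[
    [0,0,0],
    [0,0,0],
    [0,0,0],
    [0,0,0],
    [0,0,0],
  ],
)

```text
time: 14.57
position: [0.466, 0.2787, 0.2044]
orientation: [-0.0, 0.834, 0.551, -0.002]
contact_force: [-0.3, -0.9, -3.2]
finger_gap: 0.0396
finger_force: 38.5
```

move_arm(
  linear=[
    [0,0,0.1],
    [0,0,0.3],
    [0,0,0.5],
    [0,0,0.75],
    [0,0,0.9],
  ],
  angular=[
    [0,0,0],
    [0,0,0],
    [0,0,0],
    [0,0,0],
    [0,0,0],
  ],
)

```text
time: 14.98
position: [0.4653, 0.2768, 0.1122]
orientation: [0.0, 0.834, 0.551, -0.003]
contact_force: [0.2, -0.1, -3.7]
finger_gap: 0.0396
finger_force: 38.5
```

move_arm(
  linear=[
    [0,0,0.1],
    [0,0,0.2],
    [0,0,0.3],
    [0,0,0.35],
    [0,0,0.35],
  ],
  angular=[
    [0,0,0],
    [0,0,0],
    [0,0,0],
    [0,0,0],
    [0,0,0],
  ],
)

```text
time: 15.4
position: [0.4673, 0.2779, 0.0802]
orientation: [0.0, 0.834, 0.551, -0.001]
contact_force: [-0.3, 0.8, -2.4]
finger_gap: 0.0396
finger_force: 38.5
```

```bash
python3 p.py .4683 .2779 .062
```

```text
t 15.4 pos [467.3 277.9  80.2] yaw -23.09 tilt [-0.09 -0.07] gap 0.0396 ff 38.5 F [-0.3  0.8 -2.4] j7 -0.64
lin [0.005 0.01  0.182]
ang [-0.001  0.001  0.   ]
```

move_arm(
  linear=[
    [0.01,0.005,0.05],
    [0.01,0.005,0.1],
    [0.01,0.005,0.14],
    [0.01,0.005,0.16],
    [0.01,0.005,0.17],
  ],
  angular=[
    [0,0,0],
    [0,0,0],
    [0,0,0],
    [0,0,0],
    [0,0,0],
  ],
)

```text
time: 15.82
position: [0.4686, 0.2789, 0.064]
orientation: [-0.0, 0.834, 0.551, -0.0]
contact_force: [-0.8, -0.7, -2.3]
finger_gap: 0.0397
finger_force: 38.5
```

move_arm(
  linear=[
    [0,0,0],
    [0,0,0.005],
    [0,0,0.01],
    [0,0,0.01],
    [0,0,0.01],
  ],
  angular=[
    [0,0,0],
    [0,0,0],
    [0,0,0],
    [0,0,0],
    [0,0,0],
  ],
)

```text
time: 16.23
position: [0.4689, 0.279, 0.0634]
orientation: [-0.0, 0.834, 0.551, 0.0]
contact_force: [0.3, -0.7, -2.6]
finger_gap: 0.0396
finger_force: 38.5
```

```bash
python3 p.py .4683 .2779 .062
```

```text
t 16.23 pos [468.9 279.   63.4] yaw -23.09 tilt [0.02 0.01] gap 0.0396 ff 38.5 F [ 0.3 -0.7 -2.6] j7 -0.63
lin [-0.012 -0.001  0.014]
ang [ 0. -0.  0.]
```

move_arm(
  linear=[
    [0,0,0.005],
    [0,0,0.01],
    [0,0,0.015],
    [0,0,0.018],
    [0,0,0.018],
  ],
  angular=[
    [0,0,0],
    [0,0,0],
    [0,0,0],
    [0,0,0],
    [0,0,0],
  ],
)

```text
time: 16.65
position: [0.4688, 0.279, 0.0616]
orientation: [-0.0, 0.834, 0.551, 0.0]
contact_force: [0.3, 0.8, -1.6]
finger_gap: 0.0399
finger_force: 38.8
```

```bash
python3 p.py .4683 .2779 .062
```

```text
t 16.65 pos [468.8 279.   61.6] yaw -23.08 tilt [-0.  0.] gap 0.0399 ff 38.8 F [ 0.3  0.8 -1.6] j7 -0.62
lin [-0.012 -0.    -0.004]
ang [-0. -0. -0.]
```

move_arm(
  linear=[
    [0,0,0.003],
    [0,0,0.006],
    [0,0,0.006],
    [0,0,0.006],
    [0,0,0.006],
  ],
  angular=[
    [0,0,0],
    [0,0,0],
    [0,0,0],
    [0,0,0],
    [0,0,0],
  ],
)

```text
time: 17.07
position: [0.4688, 0.279, 0.0615]
orientation: [-0.0, 0.834, 0.551, 0.0]
contact_force: [-2.8, -0.4, 6.0]
finger_gap: 0.0396
finger_force: 39.5
```

move_arm(
  linear=[
    [0,0,0],
    [0,0,0],
    [0,0,0],
    [0,0,0],
    [0,0,0],
  ],
  angular=[
    [0,0,0],
    [0,0,0],
    [0,0,0],
    [0,0,0],
    [0,0,0],
  ],
  hand=1,
)

```text
time: 17.48
position: [0.4689, 0.279, 0.0608]
orientation: [0.0, 0.834, 0.551, 0.0]
contact_force: [-0.4, -0.1, 1.0]
finger_gap: 0.0857
finger_force: 0.0
```

move_arm(
  linear=[
    [0,0,-0.1],
    [0,0,-0.3],
    [0,0,-0.5],
    [0,0,-0.75],
    [0,0,-1],
  ],
  angular=[
    [0,0,0],
    [0,0,0],
    [0,0,0],
    [0,0,0],
    [0,0,0],
  ],
)

```text
time: 17.9
position: [0.4686, 0.2786, 0.1624]
orientation: [0.0, 0.834, 0.551, -0.0]
contact_force: [-0.5, 0.3, -0.5]
finger_gap: 0.0853
finger_force: 0.0
```

move_arm(
  linear=[
    [0,0,-0.2],
    [0,0,-0.4],
    [0,0,-0.6],
    [0,0,-0.6],
    [0,0,-0.6],
  ],
  angular=[
    [0,0,0],
    [0,0,0],
    [0,0,0],
    [0,0,0],
    [0,0,0],
  ],
)

```text
time: 18.32
position: [0.4697, 0.2791, 0.2225]
orientation: [-0.0, 0.834, 0.551, 0.002]
contact_force: [0.1, -0.1, -0.6]
finger_gap: 0.0856
finger_force: 0.0
```

```bash
python3 p.py .620 .1127 .22; python3 - <<'E'
from m import *
for n in('top','scene'):
    d=grab(n); P=cloud(d)
    for nm,c,zl,zh in(('clock',(.468,.278),.098,.116),('vase',(.62,.113),.13,.146)):
        m=(np.hypot(P[...,0]-c[0],P[...,1]-c[1])<.055)&(P[...,2]>zl)&(P[...,2]<zh)
        q=(P[m][:,:2]*1000).astype(np.float32)
        if len(q)>30: r=cv2.minAreaRect(q); print(n,nm,len(q),np.round(q.mean(0),1),np.round(r[0],1),np.round(r[1],1),r[2])
E
```

```text
t 18.32 pos [469.7 279.1 222.5] yaw -23.1 tilt [0.16 0.12] gap 0.0856 ff 0.0 F [ 0.1 -0.1 -0.6] j7 -0.73
lin [-0.941  2.036  0.026]
ang [ 0.001 -0.002  0.   ]
top clock 424 [465.2 271.2] [467.5 274.6] [67.4 40.1] 67.33892059326172
top vase 229 [619.1 114.1] [619.7 114.6] [37.4 38. ] 88.69366455078125
scene clock 348 [471.7 274.9] [469.6 277.1] [74.2 45.6] 67.93302154541016
scene vase 202 [621.5 110.7] [620.8 111.1] [38.1 41.7] 51.796302795410156
```

move_arm(
  linear=[
    [-0.06,0.13,0],
    [-0.12,0.27,0],
    [-0.19,0.41,0],
    [-0.25,0.54,0],
    [-0.314,0.679,0],
  ],
  angular=[
    [0,0,0],
    [0,0,0],
    [0,0,0],
    [0,0,0],
    [0,0,0],
  ],
)

```text
time: 18.83
position: [0.5182, 0.2228, 0.2192]
orientation: [-0.0, 0.834, 0.551, -0.002]
contact_force: [0.1, -0.2, -0.1]
finger_gap: 0.0853
finger_force: 0.0
```

move_arm(
  linear=[
    [-0.06,0.13,0],
    [-0.12,0.27,0],
    [-0.19,0.41,0],
    [-0.25,0.54,0],
    [-0.314,0.679,0],
  ],
  angular=[
    [0,0,0],
    [0,0,0],
    [0,0,0],
    [0,0,0],
    [0,0,0],
  ],
)

```text
time: 19.25
position: [0.5684, 0.1674, 0.2191]
orientation: [-0.001, 0.834, 0.551, -0.002]
contact_force: [0.2, -0.2, -0.4]
finger_gap: 0.0854
finger_force: 0.0
```

move_arm(
  linear=[
    [-0.06,0.13,0],
    [-0.12,0.27,0],
    [-0.19,0.41,0],
    [-0.25,0.54,0],
    [-0.314,0.679,0],
  ],
  angular=[
    [0,0,0],
    [0,0,0],
    [0,0,0],
    [0,0,0],
    [0,0,0],
  ],
)

```text
time: 19.67
position: [0.6187, 0.112, 0.219]
orientation: [-0.001, 0.834, 0.551, -0.002]
contact_force: [0.6, 0.2, 0.4]
finger_gap: 0.0856
finger_force: 0.0
```

move_arm(
  linear=[
    [0,0,0.1],
    [0,0,0.2],
    [0,0,0.3],
    [0,0,0.4],
    [0,0,0.4],
  ],
  angular=[
    [0,0,0],
    [0,0,0],
    [0,0,0],
    [0,0,0],
    [0,0,0],
  ],
)

```text
time: 20.08
position: [0.6165, 0.1141, 0.1771]
orientation: [-0.002, 0.834, 0.552, -0.003]
contact_force: [-0.6, 0.1, -0.8]
finger_gap: 0.0856
finger_force: 0.0
```

```bash
python3 p.py .6202 .1128 .113
```

```text
t 20.08 pos [616.5 114.1 177.1] yaw -22.98 tilt [-0.39  0.01] gap 0.0856 ff 0.0 F [-0.6  0.1 -0.8] j7 -0.31
lin [0.004 0.044 0.64 ]
ang [-0.004  0.002  0.   ]
```

move_arm(
  linear=[
    [0.005,0.005,0.15],
    [0.005,0.01,0.3],
    [0.005,0.01,0.45],
    [0.005,0.01,0.6],
    [0.005,0.01,0.64],
  ],
  angular=[
    [0,0,0],
    [0,0,0],
    [0,0,0],
    [0,0,0],
    [0,0,0],
  ],
)

```text
time: 20.5
position: [0.6181, 0.1136, 0.1142]
orientation: [-0.001, 0.834, 0.552, -0.002]
contact_force: [-0.9, -0.6, -0.2]
finger_gap: 0.0852
finger_force: 0.0
```

move_arm(
  linear=[
    [0,0,0],
    [0,0,0],
    [0,0,0],
    [0,0,0],
    [0,0,0],
  ],
  angular=[
    [0,0,0],
    [0,0,0],
    [0,0,0],
    [0,0,0],
    [0,0,0],
  ],
)

```text
time: 20.92
position: [0.621, 0.1125, 0.118]
orientation: [0.0, 0.834, 0.551, 0.001]
contact_force: [-0.8, -0.5, -1.1]
finger_gap: 0.0853
finger_force: 0.0
```

```bash
python3 p.py .6202 .1128 .113
```

```text
t 20.92 pos [621.  112.5 118. ] yaw -23.08 tilt [0.11 0.02] gap 0.0853 ff 0.0 F [-0.8 -0.5 -1.1] j7 -0.28
lin [-0.001 -0.008  0.05 ]
ang [ 0.001 -0.001  0.   ]
```

move_arm(
  linear=[
    [0,0,0.02],
    [0,0,0.04],
    [0,0,0.04],
    [0,0,0.04],
    [0,0,0.04],
  ],
  angular=[
    [0,0,0],
    [0,0,0],
    [0,0,0],
    [0,0,0],
    [0,0,0],
  ],
)

```text
time: 21.33
position: [0.6203, 0.1125, 0.1128]
orientation: [-0.0, 0.834, 0.551, -0.0]
contact_force: [0.5, 0.8, 0.3]
finger_gap: 0.0856
finger_force: 0.0
```

move_arm(
  linear=[
    [0,0,0],
    [0,0,0],
    [0,0,0],
    [0,0,0],
    [0,0,0],
  ],
  angular=[
    [0,0,0],
    [0,0,0],
    [0,0,0],
    [0,0,0],
    [0,0,0],
  ],
  hand=-1,
  force=40,
)

```text
time: 21.75
position: [0.6203, 0.1126, 0.1132]
orientation: [-0.0, 0.834, 0.551, 0.0]
contact_force: [-0.8, -0.2, 1.6]
finger_gap: 0.0384
finger_force: 39.9
```

move_arm(
  linear=[
    [0,0,0],
    [0,0,0],
    [0,0,0],
    [0,0,0],
    [0,0,0],
  ],
  angular=[
    [0,0,0],
    [0,0,0],
    [0,0,0],
    [0,0,0],
    [0,0,0],
  ],
)

```text
time: 22.17
position: [0.6204, 0.1126, 0.1131]
orientation: [-0.0, 0.834, 0.551, 0.0]
contact_force: [-0.9, 0.7, 1.4]
finger_gap: 0.0383
finger_force: 40.0
```

```bash
python3 p.py .6202 .1128 .113; python3 - <<'E'
from h import *
d=grab('scene'); cv2.imwrite('pics/g2.png',cv2.resize(d['image'][130:310,300:500,::-1],None,fx=3,fy=3))
E
```

```text
t 22.17 pos [620.4 112.6 113.1] yaw -23.08 tilt [0.01 0.01] gap 0.0383 ff 40.0 F [-0.9  0.7  1.4] j7 -0.28
lin [ 0.001 -0.002  0.001]
ang [ 0. -0.  0.]
```

View pics/g2.png

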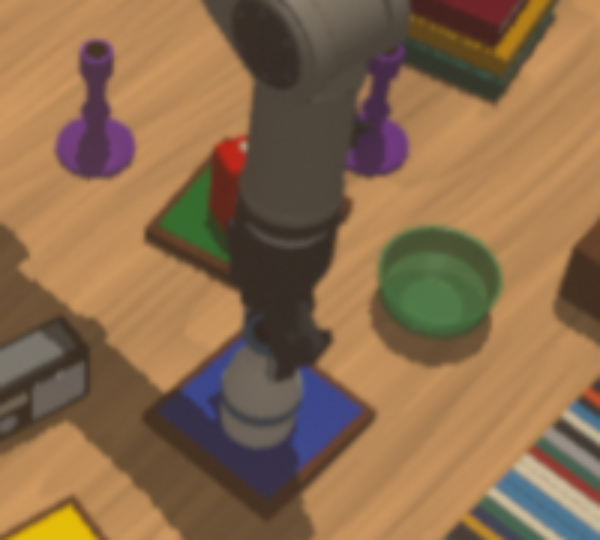

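move_arm(
  linear=[
    [0,0,-0.05],
    [0,0,-0.1],
    [0,0,-0.2],
    [0,0,-0.3],
    [0,0,-0.3],
  ],
  angular=[
    [0,0,0],
    [0,0,0],
    [0,0,0],
    [0,0,0],
    [0,0,0],
  ],
)

```text
time: 22.63
position: [0.6222, 0.1123, 0.1458]
orientation: [0.001, 0.834, 0.551, 0.002]
contact_force: [0.1, -0.8, -2.6]
finger_gap: 0.0386
finger_force: 40.5
```

```bash
python3 p.py .6156 -.1276 .23; python3 - <<'E'
from h import *
d=grab('scene'); cv2.imwrite('pics/g3.png',cv2.resize(d['image'][180:310,320:480,::-1],None,fx=4,fy=4))
E
```

```text
t 22.63 pos [622.2 112.3 145.8] yaw -23.09 tilt [0.29 0.02] gap 0.0386 ff 40.5 F [ 0.1 -0.8 -2.6] j7 -0.29
lin [-2.23   0.884 -0.843]
ang [ 0.003 -0.002  0.   ]
```

View pics/g3.png

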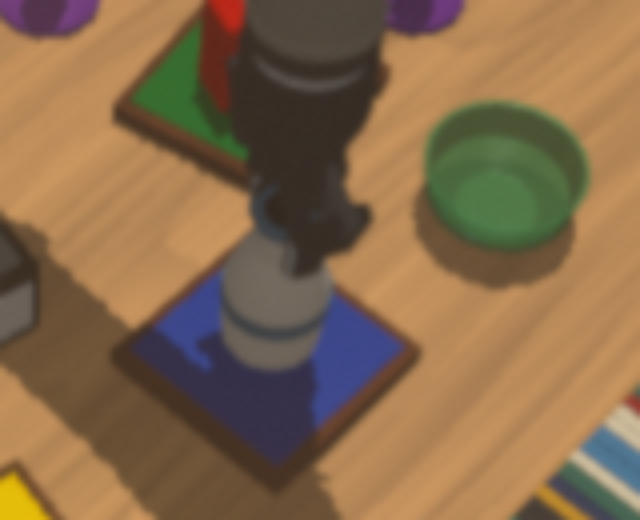

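move_arm(
  linear=[
    [-0.02,0.01,-0.05],
    [-0.1,0.04,-0.1],
    [-0.2,0.08,-0.15],
    [-0.32,0.13,-0.18],
    [-0.446,0.179,-0.2],
  ],
  angular=[
    [0,0,0],
    [0,0,0],
    [0,0,0],
    [0,0,0],
    [0,0,0],
  ],
)

```text
time: 23.1
position: [0.6195, 0.0621, 0.1637]
orientation: [0.001, 0.835, 0.551, 0.0]
contact_force: [0.3, 0.2, -2.4]
finger_gap: 0.0384
finger_force: 40.5
```

move_arm(
  linear=[
    [-0.135,0.054,0],
    [-0.27,0.109,0],
    [-0.4,0.161,0],
    [-0.535,0.215,0],
    [-0.669,0.269,0],
  ],
  angular=[
    [0,0,0],
    [0,0,0],
    [0,0,0],
    [0,0,0],
    [0,0,0],
  ],
)

```text
time: 23.52
position: [0.6175, -0.0094, 0.1626]
orientation: [-0.0, 0.834, 0.551, -0.0]
contact_force: [-0.0, 0.3, -2.9]
finger_gap: 0.0386
finger_force: 40.5
```

move_arm(
  linear=[
    [-0.135,0.054,0],
    [-0.27,0.109,0],
    [-0.4,0.161,0],
    [-0.535,0.215,0],
    [-0.669,0.269,0],
  ],
  angular=[
    [0,0,0],
    [0,0,0],
    [0,0,0],
    [0,0,0],
    [0,0,0],
  ],
)

```text
time: 23.93
position: [0.6163, -0.0811, 0.1629]
orientation: [-0.0, 0.834, 0.551, -0.0]
contact_force: [0.2, 1.1, -2.2]
finger_gap: 0.0385
finger_force: 40.5
```

move_arm(
  linear=[
    [-0.13,0.052,0],
    [-0.25,0.1,0],
    [-0.35,0.141,0],
    [-0.42,0.169,0],
    [-0.446,0.179,0],
  ],
  angular=[
    [0,0,0],
    [0,0,0],
    [0,0,0],
    [0,0,0],
    [0,0,0],
  ],
)

```text
time: 24.35
position: [0.615, -0.1301, 0.163]
orientation: [0.001, 0.835, 0.55, -0.0]
contact_force: [-0.5, 0.1, -1.8]
finger_gap: 0.0385
finger_force: 40.5
```

move_arm(
  linear=[
    [0,0,0.05],
    [0,0,0.1],
    [0,0,0.2],
    [0,0,0.3],
    [0,0,0.35],
  ],
  angular=[
    [0,0,0],
    [0,0,0],
    [0,0,0],
    [0,0,0],
    [0,0,0],
  ],
)

```text
time: 24.77
position: [0.6143, -0.1261, 0.1253]
orientation: [-0.002, 0.834, 0.552, -0.001]
contact_force: [-0.1, 0.4, -2.9]
finger_gap: 0.0389
finger_force: 40.6
```

move_arm(
  linear=[
    [0,0,0],
    [0,0,0],
    [0,0,0],
    [0,0,0],
    [0,0,0],
  ],
  angular=[
    [0,0,0],
    [0,0,0],
    [0,0,0],
    [0,0,0],
    [0,0,0],
  ],
)

```text
time: 25.18
position: [0.6157, -0.128, 0.1285]
orientation: [0.0, 0.834, 0.551, 0.0]
contact_force: [0.1, -0.7, -2.8]
finger_gap: 0.038
finger_force: 40.6
```

```bash
python3 p.py .6156 -.1276 .1131
```

```text
t 25.18 pos [ 615.7 -128.   128.5] yaw -23.09 tilt [ 0.07 -0.02] gap 0.038 ff 40.6 F [ 0.1 -0.7 -2.8] j7 0.11
lin [ 0.003 -0.003  0.154]
ang [ 0.001 -0.     0.   ]
```

move_arm(
  linear=[
    [0,0,0.04],
    [0,0,0.08],
    [0,0,0.11],
    [0,0,0.135],
    [0,0,0.135],
  ],
  angular=[
    [0,0,0],
    [0,0,0],
    [0,0,0],
    [0,0,0],
    [0,0,0],
  ],
)

```text
time: 25.6
position: [0.6149, -0.1276, 0.1136]
orientation: [-0.0, 0.834, 0.551, -0.0]
contact_force: [-0.2, -0.3, -3.3]
finger_gap: 0.0386
finger_force: 40.6
```

move_arm(
  linear=[
    [0,0,0],
    [0,0,0.005],
    [0,0,0.01],
    [0,0,0.01],
    [0,0,0.01],
  ],
  angular=[
    [0,0,0],
    [0,0,0],
    [0,0,0],
    [0,0,0],
    [0,0,0],
  ],
)

```text
time: 26.02
position: [0.6153, -0.1278, 0.1135]
orientation: [0.0, 0.834, 0.551, 0.0]
contact_force: [-0.8, 0.5, -2.5]
finger_gap: 0.0383
finger_force: 40.6
```

```bash
python3 p.py .6156 -.1276 .1131
```

```text
t 26.02 pos [ 615.3 -127.8  113.5] yaw -23.09 tilt [0.01 0.  ] gap 0.0383 ff 40.6 F [-0.8  0.5 -2.5] j7 0.12
lin [0.003 0.002 0.004]
ang [ 0. -0.  0.]
```

move_arm(
  linear=[
    [0,0,0.003],
    [0,0,0.006],
    [0,0,0.008],
    [0,0,0.008],
    [0,0,0.008],
  ],
  angular=[
    [0,0,0],
    [0,0,0],
    [0,0,0],
    [0,0,0],
    [0,0,0],
  ],
)

```text
time: 26.43
position: [0.6155, -0.1278, 0.1132]
orientation: [0.0, 0.834, 0.551, 0.0]
contact_force: [-1.5, 0.6, 1.6]
finger_gap: 0.0384
finger_force: 40.8
```

```bash
python3 p.py .6156 -.1276 .1131
```

```text
t 26.43 pos [ 615.5 -127.8  113.2] yaw -23.08 tilt [0.04 0.01] gap 0.0384 ff 40.8 F [-1.5  0.6  1.6] j7 0.12
lin [0.002 0.    0.001]
ang [ 0. -0.  0.]
```

move_arm(
  linear=[
    [0,0,0],
    [0,0,0],
    [0,0,0],
    [0,0,0],
    [0,0,0],
  ],
  angular=[
    [0,0,0],
    [0,0,0],
    [0,0,0],
    [0,0,0],
    [0,0,0],
  ],
  hand=1,
)

```text
time: 26.85
position: [0.6155, -0.1278, 0.1127]
orientation: [0.0, 0.834, 0.551, 0.0]
contact_force: [-0.2, 0.2, -0.1]
finger_gap: 0.0852
finger_force: 0.0
```

move_arm(
  linear=[
    [0,0,-0.1],
    [0,0,-0.3],
    [0,0,-0.5],
    [0,0,-0.75],
    [0,0,-1],
  ],
  angular=[
    [0,0,0],
    [0,0,0],
    [0,0,0],
    [0,0,0],
    [0,0,0],
  ],
)

```text
time: 27.27
position: [0.6151, -0.1278, 0.2142]
orientation: [0.0, 0.834, 0.551, -0.0]
contact_force: [0.9, -0.8, -0.0]
finger_gap: 0.0856
finger_force: 0.0
```

move_arm(
  linear=[
    [0,0,-0.1],
    [0,0,-0.15],
    [0,0,-0.15],
    [0,0,-0.15],
    [0,0,-0.15],
  ],
  angular=[
    [0,0,0],
    [0,0,0],
    [0,0,0],
    [0,0,0],
    [0,0,0],
  ],
)

```text
time: 27.68
position: [0.6145, -0.1272, 0.2257]
orientation: [-0.001, 0.834, 0.551, -0.001]
contact_force: [-0.2, -0.2, 0.3]
finger_gap: 0.0853
finger_force: 0.0
```

```bash
python3 p.py .463 -.278 .23;  python3 - <<'E'
from m import *
for n in('top','scene'):
    d=grab(n); P=cloud(d)
    for nm,c,zl,zh in(('clock',(.468,.278),.098,.116),('vase',(.6155,-.1278),.13,.146),('candle',(.463,-.278),.14,.157)):
        m=(np.hypot(P[...,0]-c[0],P[...,1]-c[1])<.055)&(P[...,2]>zl)&(P[...,2]<zh)
        q=(P[m][:,:2]*1000).astype(np.float32)
        if len(q)>30: r=cv2.minAreaRect(q); print(n,nm,len(q),np.round(q.mean(0),1),np.round(r[0],1),np.round(r[1],1),r[2])
E
```

```text
t 27.68 pos [ 614.5 -127.2  225.7] yaw -23.09 tilt [-0.18  0.06] gap 0.0853 ff 0.0 F [-0.2 -0.2  0.3] j7 0.06
lin [-1.981 -0.802 -0.039]
ang [-0.002  0.     0.   ]
top clock 525 [468.2 277.1] [468.8 278. ] [75.2 40.1] 67.09339904785156
top candle 156 [ 461.1 -275.9] [ 461.2 -276.9] [29.5 30.1] 10.68563461303711
scene clock 356 [471.8 274.9] [470.2 276.9] [73.9 47.2] 68.90473937988281
scene vase 219 [ 616.5 -129.7] [ 616.1 -128.4] [38.8 35.7] 30.509435653686523
scene candle 165 [ 464.2 -278.6] [ 462.2 -278.2] [30.8 30.1] 26.853384017944336
```

move_arm(
  linear=[
    [-0.2,-0.08,0],
    [-0.4,-0.16,0],
    [-0.6,-0.25,0],
    [-0.8,-0.33,0],
    [-0.99,-0.41,0],
  ],
  angular=[
    [0,0,0],
    [0,0,0],
    [0,0,0],
    [0,0,0],
    [0,0,0],
  ],
)

```text
time: 28.2
position: [0.5374, -0.2034, 0.2267]
orientation: [-0.001, 0.834, 0.551, -0.001]
contact_force: [-0.7, -0.1, -0.5]
finger_gap: 0.0857
finger_force: 0.0
```

move_arm(
  linear=[
    [-0.2,-0.08,0],
    [-0.4,-0.16,0],
    [-0.6,-0.25,0],
    [-0.8,-0.33,0],
    [-0.99,-0.41,0],
  ],
  angular=[
    [0,0,0],
    [0,0,0],
    [0,0,0],
    [0,0,0],
    [0,0,0],
  ],
)

```text
time: 28.62
position: [0.4609, -0.2783, 0.2268]
orientation: [-0.001, 0.834, 0.551, -0.0]
contact_force: [-0.4, -1.4, 1.0]
finger_gap: 0.0853
finger_force: 0.0
```

move_arm(
  linear=[
    [0,0,0.1],
    [0,0,0.3],
    [0,0,0.4],
    [0,0,0.5],
    [0,0,0.5],
  ],
  angular=[
    [0,0,0],
    [0,0,0],
    [0,0,0],
    [0,0,0],
    [0,0,0],
  ],
)

```text
time: 29.03
position: [0.4613, -0.2759, 0.1748]
orientation: [-0.002, 0.834, 0.552, -0.001]
contact_force: [0.4, -0.7, -0.3]
finger_gap: 0.0854
finger_force: 0.0
```

move_arm(
  linear=[
    [0,0,0],
    [0,0,0],
    [0,0,0],
    [0,0,0],
    [0,0,0],
  ],
  angular=[
    [0,0,0],
    [0,0,0],
    [0,0,0],
    [0,0,0],
    [0,0,0],
  ],
)

```text
time: 29.45
position: [0.4626, -0.278, 0.1782]
orientation: [0.001, 0.834, 0.551, 0.0]
contact_force: [0.5, -0.1, -0.0]
finger_gap: 0.085
finger_force: 0.0
```

```bash
python3 p.py .4623 -.278 .127
```

```text
t 29.45 pos [ 462.6 -278.   178.2] yaw -23.08 tilt [ 0.06 -0.03] gap 0.085 ff 0.0 F [ 0.5 -0.1 -0. ] j7 0.4
lin [-0.001 -0.004  0.512]
ang [ 0.001  0.    -0.   ]
```

move_arm(
  linear=[
    [0,0,0.12],
    [0,0,0.25],
    [0,0,0.37],
    [0,0,0.47],
    [0,0,0.505],
  ],
  angular=[
    [0,0,0],
    [0,0,0],
    [0,0,0],
    [0,0,0],
    [0,0,0],
  ],
)

```text
time: 29.87
position: [0.4614, -0.277, 0.1254]
orientation: [-0.001, 0.834, 0.551, -0.001]
contact_force: [0.1, 1.4, 0.2]
finger_gap: 0.0853
finger_force: 0.0
```

move_arm(
  linear=[
    [0,0,0],
    [0,0,0],
    [0,0,0],
    [0,0,0],
    [0,0,0],
  ],
  angular=[
    [0,0,0],
    [0,0,0],
    [0,0,0],
    [0,0,0],
    [0,0,0],
  ],
)

```text
time: 30.28
position: [0.4626, -0.2781, 0.1277]
orientation: [0.001, 0.834, 0.551, 0.0]
contact_force: [0.0, -0.5, -0.1]
finger_gap: 0.0856
finger_force: 0.0
```

move_arm(
  linear=[
    [0,0,0],
    [0,0,0],
    [0,0,0],
    [0,0,0],
    [0,0,0],
  ],
  angular=[
    [0,0,0],
    [0,0,0],
    [0,0,0],
    [0,0,0],
    [0,0,0],
  ],
  hand=-1,
  force=40,
)

```text
time: 30.7
position: [0.4621, -0.2777, 0.1273]
orientation: [-0.0, 0.834, 0.551, -0.0]
contact_force: [0.2, 0.4, 0.2]
finger_gap: 0.03
finger_force: 39.6
```

move_arm(
  linear=[
    [0,0,0],
    [0,0,0],
    [0,0,0],
    [0,0,0],
    [0,0,0],
  ],
  angular=[
    [0,0,0],
    [0,0,0],
    [0,0,0],
    [0,0,0],
    [0,0,0],
  ],
)

```text
time: 31.12
position: [0.4622, -0.2777, 0.1273]
orientation: [-0.0, 0.834, 0.551, 0.0]
contact_force: [-1.4, 1.4, 3.3]
finger_gap: 0.0298
finger_force: 39.6
```

```bash
python3 p.py .6168 .1213 .127
```

```text
t 31.12 pos [ 462.2 -277.7  127.3] yaw -23.09 tilt [-0.    0.01] gap 0.0298 ff 39.6 F [-1.4  1.4  3.3] j7 0.44
lin [ 4.277e+00 -1.420e-01  3.000e-03]
ang [-0. -0. -0.]
```

move_arm(
  linear=[
    [0,0,-0.1],
    [0,0,-0.3],
    [0,0,-0.5],
    [0,0,-0.75],
    [0,0,-1],
  ],
  angular=[
    [0,0,0],
    [0,0,0],
    [0,0,0],
    [0,0,0],
    [0,0,0],
  ],
)

```text
time: 31.53
position: [0.4614, -0.277, 0.227]
orientation: [-0.001, 0.834, 0.551, -0.001]
contact_force: [0.4, -0.4, -4.4]
finger_gap: 0.0298
finger_force: 40.5
```

move_arm(
  linear=[
    [0,0,-0.15],
    [0,0,-0.28],
    [0,0,-0.35],
    [0,0,-0.35],
    [0,0,-0.35],
  ],
  angular=[
    [0,0,0],
    [0,0,0],
    [0,0,0],
    [0,0,0],
    [0,0,0],
  ],
)

```text
time: 31.95
position: [0.462, -0.2774, 0.2614]
orientation: [-0.001, 0.834, 0.551, -0.0]
contact_force: [-0.5, -0.3, -4.1]
finger_gap: 0.0298
finger_force: 40.6
```

move_arm(
  linear=[
    [0.1,-0.003,0],
    [0.25,-0.008,0],
    [0.43,-0.014,0],
    [0.64,-0.021,0],
    [0.855,-0.028,0],
  ],
  angular=[
    [0,0,0],
    [0,0,0],
    [0,0,0],
    [0,0,0],
    [0,0,0],
  ],
)

```text
time: 32.37
position: [0.4928, -0.1962, 0.2607]
orientation: [-0.001, 0.834, 0.551, -0.001]
contact_force: [0.3, 0.2, -4.9]
finger_gap: 0.0298
finger_force: 40.5
```

move_arm(
  linear=[
    [0.171,-0.006,0],
    [0.342,-0.011,0],
    [0.513,-0.017,0],
    [0.684,-0.023,0],
    [0.855,-0.028,0],
  ],
  angular=[
    [0,0,0],
    [0,0,0],
    [0,0,0],
    [0,0,0],
    [0,0,0],
  ],
)

```text
time: 32.78
position: [0.5237, -0.1159, 0.2606]
orientation: [-0.001, 0.834, 0.552, -0.001]
contact_force: [0.7, -0.5, -3.3]
finger_gap: 0.03
finger_force: 40.5
```

move_arm(
  linear=[
    [0.171,-0.006,0],
    [0.342,-0.011,0],
    [0.513,-0.017,0],
    [0.684,-0.023,0],
    [0.855,-0.028,0],
  ],
  angular=[
    [0,0,0],
    [0,0,0],
    [0,0,0],
    [0,0,0],
    [0,0,0],
  ],
)

```text
time: 33.2
position: [0.5545, -0.0363, 0.2605]
orientation: [-0.001, 0.834, 0.552, -0.001]
contact_force: [0.2, -0.2, -4.3]
finger_gap: 0.0299
finger_force: 40.5
```

move_arm(
  linear=[
    [0.171,-0.006,0],
    [0.342,-0.011,0],
    [0.513,-0.017,0],
    [0.684,-0.023,0],
    [0.855,-0.028,0],
  ],
  angular=[
    [0,0,0],
    [0,0,0],
    [0,0,0],
    [0,0,0],
    [0,0,0],
  ],
)

```text
time: 33.62
position: [0.5857, 0.0433, 0.2608]
orientation: [-0.001, 0.834, 0.552, -0.001]
contact_force: [0.4, -0.1, -5.0]
finger_gap: 0.0297
finger_force: 40.5
```

move_arm(
  linear=[
    [0.22,-0.006,0],
    [0.44,-0.011,0],
    [0.63,-0.017,0],
    [0.78,-0.023,0],
    [0.855,-0.028,0],
  ],
  angular=[
    [0,0,0],
    [0,0,0],
    [0,0,0],
    [0,0,0],
    [0,0,0],
  ],
)

```text
time: 34.03
position: [0.6172, 0.1257, 0.2607]
orientation: [-0.001, 0.833, 0.553, -0.0]
contact_force: [-0.4, 0.3, -5.9]
finger_gap: 0.0299
finger_force: 40.5
```

move_arm(
  linear=[
    [0,0,0.1],
    [0,0,0.3],
    [0,0,0.5],
    [0,0,0.7],
    [0,0,0.8],
  ],
  angular=[
    [0,0,0],
    [0,0,0],
    [0,0,0],
    [0,0,0],
    [0,0,0],
  ],
)

```text
time: 34.45
position: [0.6145, 0.1192, 0.1784]
orientation: [-0.001, 0.835, 0.55, -0.003]
contact_force: [-0.7, -0.3, -4.3]
finger_gap: 0.0299
finger_force: 40.5
```

move_arm(
  linear=[
    [0,0,0.1],
    [0,0,0.2],
    [0,0,0.3],
    [0,0,0.35],
    [0,0,0.35],
  ],
  angular=[
    [0,0,0],
    [0,0,0],
    [0,0,0],
    [0,0,0],
    [0,0,0],
  ],
)

```text
time: 34.87
position: [0.6162, 0.1209, 0.1458]
orientation: [-0.0, 0.834, 0.551, -0.001]
contact_force: [-0.7, 0.6, -4.9]
finger_gap: 0.0298
finger_force: 40.5
```

```bash
python3 p.py .6168 .1213 .1273
```

```text
t 34.87 pos [616.2 120.9 145.8] yaw -23.09 tilt [-0.13 -0.03] gap 0.0298 ff 40.5 F [-0.7  0.6 -4.9] j7 -0.33
lin [0.006 0.004 0.185]
ang [-0.001  0.001  0.   ]
```

move_arm(
  linear=[
    [0,0,0.05],
    [0,0,0.1],
    [0,0,0.14],
    [0,0,0.16],
    [0,0,0.17],
  ],
  angular=[
    [0,0,0],
    [0,0,0],
    [0,0,0],
    [0,0,0],
    [0,0,0],
  ],
)

```text
time: 35.28
position: [0.6168, 0.1211, 0.1297]
orientation: [-0.0, 0.834, 0.551, -0.0]
contact_force: [-0.7, -0.1, -4.2]
finger_gap: 0.03
finger_force: 40.6
```

move_arm(
  linear=[
    [0,0,0],
    [0,0,0],
    [0,0,0],
    [0,0,0],
    [0,0,0],
  ],
  angular=[
    [0,0,0],
    [0,0,0],
    [0,0,0],
    [0,0,0],
    [0,0,0],
  ],
)

```text
time: 35.7
position: [0.6172, 0.121, 0.1303]
orientation: [0.0, 0.834, 0.551, 0.0]
contact_force: [-0.1, 0.0, -3.2]
finger_gap: 0.0299
finger_force: 40.6
```

```bash
python3 p.py .6168 .1213 .1273
```

```text
t 35.7 pos [617.2 121.  130.3] yaw -23.08 tilt [0.03 0.01] gap 0.0299 ff 40.6 F [-0.1  0.  -3.2] j7 -0.32
lin [ 0.001 -0.004  0.03 ]
ang [ 0. -0.  0.]
```

move_arm(
  linear=[
    [0,0,0.008],
    [0,0,0.016],
    [0,0,0.024],
    [0,0,0.028],
    [0,0,0.028],
  ],
  angular=[
    [0,0,0],
    [0,0,0],
    [0,0,0],
    [0,0,0],
    [0,0,0],
  ],
)

```text
time: 36.12
position: [0.6169, 0.121, 0.1274]
orientation: [-0.0, 0.834, 0.551, -0.0]
contact_force: [-0.1, 0.1, -4.0]
finger_gap: 0.03
finger_force: 40.7
```

move_arm(
  linear=[
    [0,0,0.003],
    [0,0,0.006],
    [0,0,0.006],
    [0,0,0.006],
    [0,0,0.006],
  ],
  angular=[
    [0,0,0],
    [0,0,0],
    [0,0,0],
    [0,0,0],
    [0,0,0],
  ],
)

```text
time: 36.53
position: [0.617, 0.121, 0.1274]
orientation: [-0.0, 0.834, 0.551, 0.0]
contact_force: [-3.5, 0.9, 1.2]
finger_gap: 0.0295
finger_force: 41.2
```

```bash
python3 p.py .6168 .1213 .1273
```

```text
t 36.53 pos [617.  121.  127.4] yaw -23.08 tilt [0.01 0.03] gap 0.0295 ff 41.2 F [-3.5  0.9  1.2] j7 -0.32
lin [ 0.002 -0.003  0.001]
ang [ 0. -0.  0.]
```

Contact: release, rise, and back away toward the robot.

move_arm(
  linear=[
    [0,0,0],
    [0,0,0],
    [0,0,0],
    [0,0,0],
    [0,0,0],
  ],
  angular=[
    [0,0,0],
    [0,0,0],
    [0,0,0],
    [0,0,0],
    [0,0,0],
  ],
  hand=1,
)

```text
time: 36.95
position: [0.6173, 0.1209, 0.1268]
orientation: [0.0, 0.834, 0.551, 0.0]
contact_force: [0.4, -0.6, 0.1]
finger_gap: 0.0853
finger_force: 0.0
```

move_arm(
  linear=[
    [0,0,-0.1],
    [0,0,-0.3],
    [0,0,-0.5],
    [0,0,-0.75],
    [0,0,-1],
  ],
  angular=[
    [0,0,0],
    [0,0,0],
    [0,0,0],
    [0,0,0],
    [0,0,0],
  ],
)

```text
time: 37.37
position: [0.6169, 0.1208, 0.2283]
orientation: [0.0, 0.834, 0.551, -0.0]
contact_force: [0.1, 0.2, -0.7]
finger_gap: 0.0854
finger_force: 0.0
```

move_arm(
  linear=[
    [-0.1,-0.2,0],
    [-0.2,-0.4,0],
    [-0.3,-0.6,0],
    [-0.4,-0.8,0],
    [-0.5,-1,0],
  ],
  angular=[
    [0,0,0],
    [0,0,0],
    [0,0,0],
    [0,0,0],
    [0,0,0],
  ],
)

```text
time: 37.78
position: [0.5047, 0.1139, 0.2275]
orientation: [0.0, 0.834, 0.551, 0.001]
contact_force: [0.4, 0.1, -0.4]
finger_gap: 0.0855
finger_force: 0.0
```

move_arm(
  linear=[
    [-0.1,-0.15,-0.1],
    [-0.2,-0.3,-0.2],
    [-0.3,-0.45,-0.3],
    [-0.4,-0.5,-0.3],
    [-0.4,-0.5,-0.3],
  ],
  angular=[
    [0,0,0],
    [0,0,0],
    [0,0,0],
    [0,0,0],
    [0,0,0],
  ],
)

```text
time: 38.2
position: [0.4429, 0.0956, 0.2582]
orientation: [-0.001, 0.835, 0.551, 0.001]
contact_force: [0.6, -0.8, -0.4]
finger_gap: 0.0851
finger_force: 0.0
```

```bash
python3 p.py;  python3 - <<'E'
from m import *
for n in('top','scene'):
    d=grab(n); P=cloud(d); save(d,n+'_end.png')
    for nm,c,zl,zh in(('clock',(.4683,.2779),.098,.116),('vase',(.6157,-.1277),.13,.146),('candle',(.617,.1213),.14,.157)):
        m=(np.hypot(P[...,0]-c[0],P[...,1]-c[1])<.055)&(P[...,2]>zl)&(P[...,2]<zh)
        q=(P[m][:,:2]*1000).astype(np.float32)
        if len(q)>30: r=cv2.minAreaRect(q); print(n,nm,c,len(q),np.round(q.mean(0),1),np.round(r[0],1),np.round(r[1],1),round(r[2],1))
E
```

```text
t 38.2 pos [442.9  95.6 258.2] yaw -23.17 tilt [0.07 0.14] gap 0.0851 ff 0.0 F [ 0.6 -0.8 -0.4] j7 -0.56
top clock (0.4683, 0.2779) 523 [468.2 276.8] [468.9 277.8] [74.9 40.1] 67.0
top vase (0.6157, -0.1277) 231 [ 614.5 -126.2] [ 614.5 -125.8] [38.7 38.1] 2.9
top candle (0.617, 0.1213) 148 [615.9 122. ] [616.2 121.6] [30.  29.4] 52.9
scene clock (0.4683, 0.2779) 352 [471.9 274.7] [470.6 277. ] [75.9 46.6] 68.8
scene vase (0.6157, -0.1277) 236 [ 616.2 -128.5] [ 615.4 -127.7] [36.8 39.6] 46.6
scene candle (0.617, 0.1213) 127 [619.1 118.1] [617.6 119.8] [28.8 30.6] 41.6
```

View pics/scene_end.png

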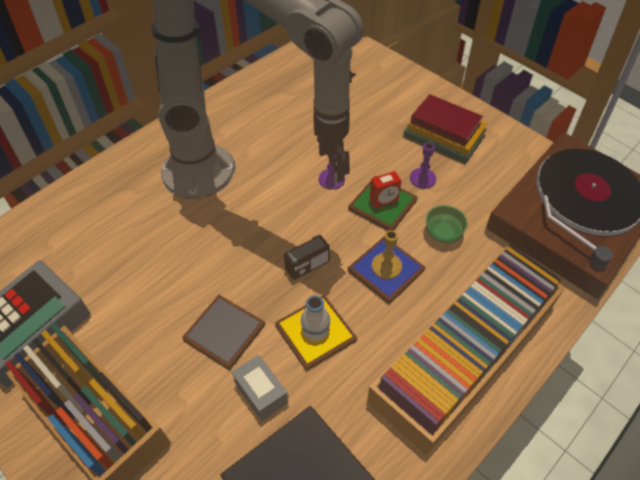

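View pics/top_end.png

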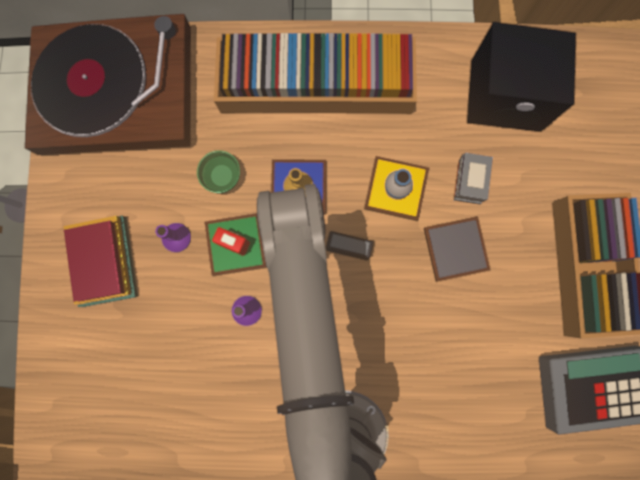

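All three ornaments stand upright and centred on their own stands: candlestick on blue (scene px 388,258), vase on yellow (315,318) and clock on green (385,190). The radio, cassettes and bowl are where they were, and the gripper is clear of everything.

```bash
python3 -c "
from bench import *
print(job_done())"
```

```text
the job is handed in; nothing more can be done
None
```

The job is handed in at about 38 s: the candlestick is on blue, the vase on yellow and the clock on green, each upright and within about 2 mm of centre by the cameras, with the radio, cassettes and bowl left where they were.

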